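Feed the marking table by one turn and lock it

TASK

Feed the marking table on by one pitch: push its hand wheel round clockwise (seen from above) by the upright handle on its rim, through exactly one turn, so that the handle is back where it started. Then push the lock lever at the right end of the table fully over to the right and leave wheel and lever so. Only push with the fingers: do not take the handle or the lever knob between them, and leave the loose things on the bench alone.

Things in the scene. Friction and masses are not known exactly. Their poses are not given: they have to be found in the camera images.
- feed_table: grey hand-fed marking table, fixed; base plate 110x300x14 mm. Origin on the work surface under the wheel axis; the bed runs from there to its own -y (the robot's right at yaw 0), its own -x side is the front (towards the robot). The gearbox under the wheel is 72 mm high. Centre-punch arm over the slide: top at z = 0.124, at own y = -0.118 and own x from -0.015 to 0.075. The end block at the right end is 52 mm high.
- wheel_axis (a point): point on the upright axis of the hand wheel, at mid-height of its handle (z = 0.127)
- wheel (a joint): angle of the hand wheel (rad), growing clockwise as seen from above; at 0 the handle points to the table's own -x. It starts anywhere from 0 to 5, has stops at -0.2 and 14, stays where it is left, and takes about 2 N at the handle. One turn (6.283) moves the slide 20 mm to the table's own -y.
- wheel_handle (a point): middle of the black upright handle on the rim of the hand wheel, z = 0.127. The handle is a round post 20 mm in diameter, 65 mm from the wheel axis, its top at z = 0.157. It stands on the dark steel rim (ring 65 mm in radius, 14 mm thick, top at z = 0.097), which has three spokes and a hub up to z = 0.103.
- slide_top (a point): middle of the top of the aluminium block (50x70x25 mm) clamped on the slide, z = 0.071; the slide moves with the wheel
- lock_lever (a joint): angle of the screw lock lever on the end block (rad), growing counter-clockwise as seen from above; at 0 it points to the table's own -x (free), it starts from 0 to 0.25, and its stop at 1.45 is fully over to the table's own -y (locked). Stays where it is left; takes about 1.7 N at the knob.
- lever_knob (a point): middle of the lever's upright black end knob, z = 0.085; the knob is a round post 18 mm in diameter, top at z = 0.104, 60 mm from the pivot. The lever's arm is a bar whose top is at z = 0.070.
- lever_pivot (a point): point on the upright pivot axis of the lock lever, z = 0.085; the lever's hub is 26 mm in diameter, top at z = 0.077
- rivet_tin: bystander, loose: round tin, 70 mm across, 44 mm high, in front of the slide; origin under its middle
- accent: bystander, loose: small drop-shaped sign accent with a flat green face, 60x38x49 mm, behind the gearbox; origin under its middle
- led_module: bystander, loose: flat white LED strip module, 19x93x13 mm, behind the bed; origin under its middle
- glue_bottle: bystander, loose: small glue bottle, 35 mm across, 104 mm high, behind and left of the wheel; origin under its middle
- sanding_block: bystander, loose: brown sanding block, 67x99x24 mm, beyond the right end of the bed; origin under its middle
- brass_weight: bystander, loose: brass weight with a neck, 42 mm across, 56 mm high, in front and left of the wheel; origin under its middle

How it is judged:
By the outcome, as a careful person would: the job done as asked, in the order asked, and still so for the second after the job is handed in, with the robot touching nothing.
It also fails if it takes over 67 s, if anything falls off the work surface, if the arm or the gripper's body presses on something with over 40 N, if the wrist force passes 120 N, or if a joint passes its speed limit or range.

ROBOT

A 6-joint arm with a two-finger parallel gripper is mounted at the origin on a cart in front of the work surface, level with it; the furniture and walls round the work are solid. World frame = base frame: x ahead of the robot, y to its left, z up, the work surface at z = 0. Lengths are in mm, angles in rad, forces in N, time in s.
With the tool pointing down it reaches from about 275 to 975 mm from the base axis. Payload 8.4 kg.
Tool frame: the origin (TCP) lies on the mounting face of the last link; the fingertips stand 190 mm ahead of it and the grasp point (between the pads) lies 171 mm ahead of it; z points along the fingers, y is the line along which they close (so a half turn about z gives the same grasp; the last joint's range is limited). The gripper opens to 92 mm and grips with 3 to 60 N. Pads are 20 mm wide; open, the fingers measure 128 mm over their backs; the gripper's body (75 mm by 189 mm) begins 69 mm behind the grasp point.
Start: joints at [-1.287, 0.353, 1.633, -0, 1.155, -0.002], TCP at [176.202, -599.652, 404.683] pointing down, gripper open.
Joint ranges: [-2.63, 2.63], [-0.92, 2.1], [0.06, 2.66], [-1.3, 4.44], [0, 2.69], [-3.02, 3.02]. Speed limits (rad/s): [2.22, 2.22, 2.79, 3.14, 3.14, 3.14].

INTERFACE

Orientations are given as [roll, pitch, yaw] about the fixed x, y, z axes, in that order (R = Rz(yaw) Ry(pitch) Rx(roll)).
In Python, from bench import monitor, vision, env gives the robot as it stands.
- The arm moves only by the tool arm_command, never from a script. Its argument "rows" is one flat list of numbers, 4 for each row, row after row: the shift along the tool's x, y, z in m, then the turn about the tool's z in degrees. In form: [tx, ty, tz, roll, tx, ty, tz, roll, ...]. A call has 1 to 20 rows; each row shifts and turns the commanded pose from where the row before left it, along the tool's axes as they then stand; what a row does not reach is not made up. A row lasts 1/12 s, in which the tool goes at most 41.7 mm and 7.16 degrees, less where a joint would pass 70% of its speed; a pose out of reach is approached as far as the arm can. A call with a gripper value outside its range is refused whole. "gripper" is the finger opening in m, from 0 to 0.0919, set as the call begins (left out, the last holds). The fingers move at their own pace and stop on an object; "squeeze" is the grip in N (left out, the last holds). Time passes only in rows, so rows that do not move let the fingers close. It gives the time, the measured TCP pose, the force, the opening and the grip force at its end, in the units of the state.
- monitor.sense(): the state, without advancing time (a new reading comes with each control period).
- vision.camera(name): name is "scene" or "side" or "wrist"; returns a dict with "pixels" (420x560x3 uint8, red, green, blue), "range_z" (420x560 float32, mm along the optical axis (not along the pixel's ray), 0 where there is no reading), "intrinsics" (3x3 intrinsics, pixels), "eye" and "orientation" of the camera in the world. Camera axes: x right, y up, looking along -z (the intrinsics and any distortion apply to the point x, -y, -z); pixel columns grow to the right and rows downward; lengths in mm; the calibration is good to about 2 mm. A picture is of the moment at which its call begins.
- env.hand_in(): hands the job in; it is judged then, once.
The state is a dict: "time_s": time; "qpos": joint angles; "joint_velocities": joint speeds; "tau": joint torques, N m; "position": TCP position; "ee_rot": TCP orientation; "wrist_force": force on the tool from outside, world axes, zero at the start; "moment": the same for the moment, N m; "width": opening from 0.0 (shut) to 1.0 (fully open); "grasp_force": force on a finger pad.
Only numpy, scipy, OpenCV 4.12 (cv2) and the standard library are available. Lean on these libraries where they do the work, as an engineer would, in place of code of your own. Each camera call takes 0.05 s, during which the arm holds its last target. There are 200 camera calls.

## Working session

There is one attempt and no reset: what is moved stays moved. The work goes in short steps, Python scripts to look and compute and a tool call to move; the robot and the scene stay as the last step left them, time stands still between calls to the robot, and variables do not carry over. Pictures are saved under pics/ and viewed, at most 10 in all, crops included, and the job is handed in when it is done.

Besides the shell and the picture viewer there is one more tool, called after "Call:" in YAML: its name, and indented under it one key for each argument. arm_command: Moves the arm, as the interface text tells. Its arguments: {"type":"object","properties":{"rows":{"type":"array","items":{"type":"number"}},"gripper":{"type":"number"},"squeeze":{"type":"number"}},"required":["rows"]}

```bash
mkdir -p pics
cat > h.py <<'E'
import numpy as np, cv2
from bench import monitor, vision, env
def cloud(c):
    K=np.array(c["intrinsics"]);d=c["range_z"];v,u=np.indices(d.shape)
    P=np.stack([(u-K[0,2])/K[0,0]*d,-(v-K[1,2])/K[1,1]*d,-d],-1)
    return P@R(c).T+np.array(c["eye"])
def R(c):
    o=np.array(c["orientation"])
    if o.shape==(3,3): return o
    from scipy.spatial.transform import Rotation as Q
    return Q.from_euler('xyz',o).as_matrix() if o.size==3 else Q.from_quat(o).as_matrix()
E
python3 - <<'E'
from h import *
s=monitor.sense();print(s)
for n in("scene","side"):
    c=vision.camera(n);print(n,c["intrinsics"],c["eye"],c["orientation"],[k for k in c])
    cv2.imwrite(f"pics/{n}0.png",c["pixels"][...,::-1]);np.savez(f"{n}0.npz",**{k:np.array(c[k]) for k in("pixels","range_z","intrinsics","eye","orientation")})
E
```

```text
{'time_s': 0.0, 'qpos': array([-1.28741140e+00,  3.53660977e-01,  1.63410688e+00, -8.65640687e-06,
        1.15518334e+00, -2.40691111e-03]), 'joint_velocities': array([-0.00143271, -0.00043539, -0.00056928,  0.00085859, -0.00246892,
       -0.00075565]), 'tau': array([-1.36931583e-03, -5.93846047e+01, -3.34216905e+01,  6.96310261e-02,
        2.35124677e-02, -1.05118418e-04]), 'position': array([ 176.13149066, -599.44008035,  403.96716027]), 'ee_rot': array([-3.14023410e+00,  4.64481615e-06,  2.85795338e-01]), 'wrist_force': array([ 0.06488943, -0.15127965,  0.4139156 ]), 'moment': array([-0.00536031,  0.01996951,  0.03595341]), 'grasp_force': 0.0, 'width': 1.0026837030945401}
scene [[508.32973428   0.         278.77069183]
 [  0.         508.32973428 205.27230488]
 [  0.           0.           1.        ]] [-207.16545083  522.95429756  732.98503727] [ 9.82867816e-01  3.77553766e-04 -2.12130829e+00] ['pixels', 'range_z', 'intrinsics', 'eye', 'orientation']
side [[537.23362967   0.         283.33803609]
 [  0.         537.23362967 212.12144576]
 [  0.           0.           1.        ]] [ 572.96949158 -922.05212094  695.84811441] [ 1.03038234  0.02233929 -0.0131729 ] ['pixels', 'range_z', 'intrinsics', 'eye', 'orientation']
```

View pics/scene0.png

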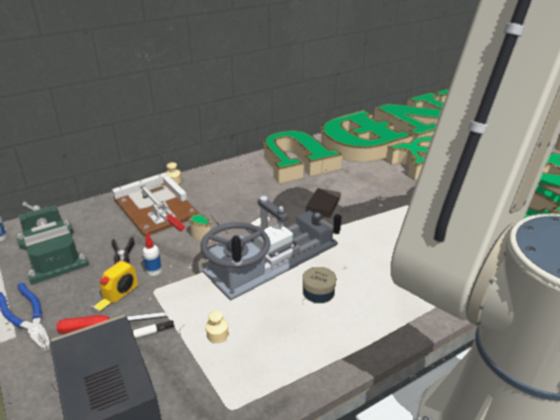

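View pics/side0.png

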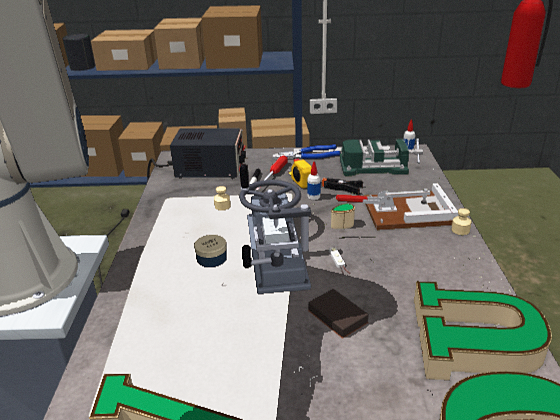

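The scene view shows the wheel around (235,245), its handle at (236,247) and the lever knob at (337,224). In the side view the wheel is at (270,195), the handle at (244,177), the knob at (247,256) and the tin at (210,250).

Run:
```python
from h import *
big=[]
for n,boxes in(("scene",dict(handle=(225,230,248,262),knob=(330,212,345,236),wheel=(195,218,275,275))),("side",dict(handle=(236,160,252,190),knob=(240,244,254,268),wheel=(235,172,305,220)))):
    c=dict(np.load(f"{n}0.npz"));P=cloud(c);I=c["pixels"].astype(int)
    for k,(a,b,e,f) in boxes.items():
        p=P[b:f,a:e].reshape(-1,3);i=I[b:f,a:e].reshape(-1,3)
        if k=="wheel":
            m=(p[:,2]>86)&(p[:,2]<100)
        else: m=(i.max(1)<45)&(p[:,2]>(105 if k=="handle" else 75))&(p[:,2]<165)
        q=p[m];print(n,k,m.sum(),np.median(q,0).round(1) if len(q) else 0, q.min(0).round(),q.max(0).round())
        if k=="wheel":
            A=np.c_[2*q[:,:2],np.ones(len(q))]
            for _ in range(8):
                s=np.linalg.lstsq(A,(q[:,:2]**2).sum(1),rcond=None)[0];r=np.sqrt(s[2]+s[0]**2+s[1]**2)
                d=np.hypot(*(q[:,:2]-s[:2]).T);g=(abs(d-65)<12);q=q[g];A=A[g]
            print("circle",s[:2],r,len(q))
    cv2.imwrite(f"pics/{n}_crop.png",cv2.resize(I[150:300,190:350].astype(np.uint8)[...,::-1],(800,750))[:600])
    # things standing >10 mm near
    q=P.reshape(-1,3);
    big.append(q)
q=np.vstack(big);q=q[(q[:,2]>8)&(q[:,2]<200)&(q[:,0]>250)&(q[:,0]<750)&(q[:,1]>-420)&(q[:,1]<250)]
H=np.zeros((67,50));np.maximum.at(H,(((250-q[:,1])/10).astype(int).clip(0,66),((q[:,0]-250)/10).astype(int).clip(0,49)),q[:,2])
print("rows y from 250 down by 10, cols x from 250")
for j,r in enumerate(H): print(250-10*j,"".join("." if v==0 else chr(48+min(int(v//10),20)) for v in r))
```

```text
scene handle 168 [475.9 199.  132.8] [472. 190. 105.] [483. 206. 157.]
scene knob 78 [491.4 -53.1  93.2] [488. -62.  77.] [500. -47. 104.]
scene wheel 1288 [542.4 174.2  93.8] [470.  98.  86.] [612. 240. 100.]
circle [538.15689651 170.4652856 ] 64.95426520437348 1091
side handle 161 [484.  186.7 132.8] [474. 178. 105.] [493. 196. 157.]
side knob 122 [497.7 -66.4  92.8] [489. -71.  76.] [506. -53. 106.]
side wheel 951 [540.8 164.   93.1] [471.  45.  86.] [616. 236. 100.]
circle [542.83758358 161.66188842] 64.59129024610142 685
rows y from 250 down by 10, cols x from 250
250 ................2...........98....................
240 .........................99999999............55555
230 ........................9999999999..........455555
220 ......................0999985799999..........55544
210 ......................??996377779999..............
200 ......................??>77777799999.........4544.
190 ......................??>997999998999.......45544.
180 ......................9>6999::9996999......4455444
170 .....................9996799::9777999......4544443
160 ......................995
[... 2481 characters left out ...]
............................
-300 ..................................................
-310 ..................................................
-320 ...44444..........................................
-330 ...54454..........................................
-340 ...5555444........................................
-350 ...454544454......................................
-360 ...545544544444...................................
-370 ...45554544454454.................................
-380 ...45544454554545444..............................
-390 ...4555444455455555444............................
-400 ...44444..444444455555454.........................
-410 .............4444555545554........................
```

View pics/scene_crop.png

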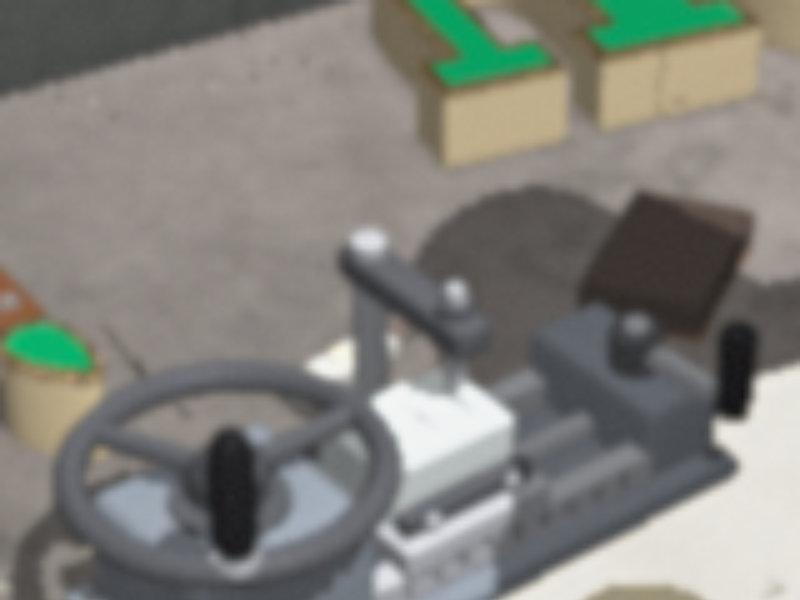

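Run:
```python
from h import *
from scipy.optimize import least_squares as L
al=[]
for n in("scene","side"):
    c=dict(np.load(f"{n}0.npz"));q=cloud(c).reshape(-1,3);al.append(q)
    w=q[(q[:,2]>90)&(q[:,2]<99)];d=np.hypot(*(w[:,:2]-[541,169]).T);w=w[(d>53)&(d<80)]
    f=L(lambda s:np.hypot(*(w[:,:2]-s).T)-65,[541,169],loss="soft_l1",f_scale=2).x
    print(n,"axis",f,len(w))
    h=q[(q[:,2]>72)&(q[:,2]<79)&(np.hypot(*(q[:,:2]-[550,-45]).T)<30)]
    print("hub",h.mean(0),h.min(0),h.max(0))
    for nm,z0,z1,c0 in(("handle",154,160,(483,193)),("knob",101,107,(497,-58))):
        t=q[(q[:,2]>z0)&(q[:,2]<z1)&(np.hypot(*(q[:,:2]-c0).T)<20)];print(nm,"top",len(t),t.mean(0))
    for nm,z0,z1,r,c0 in(("handle",110,150,10,(483,193)),("knob",75,100,9,(497,-58))):
        t=q[(q[:,2]>z0)&(q[:,2]<z1)&(np.hypot(*(q[:,:2]-c0).T)<18)]
        print(nm,L(lambda s:np.hypot(*(t[:,:2]-s).T)-r,c0,loss="soft_l1",f_scale=1).x,len(t))
q=np.vstack(al);q=q[(q[:,2]>10)&(q[:,2]<60)&(q[:,0]>480)&(q[:,0]<640)&(q[:,1]>-85)&(q[:,1]<235)]
b=q[(q[:,2]<17)]
print(cv2.minAreaRect(q[:,:2].astype(np.float32)),cv2.minAreaRect(b[:,:2].astype(np.float32)))
```

```text
scene axis [538.35865071 170.34323851] 920
hub [553.02936952 -45.07268287  74.50375241] [542.87426622 -56.61748125  72.05033088] [563.60297381 -31.19878317  77.91414663]
handle top 22 [482.2974743  197.01378108 155.32821099]
knob top 28 [496.06170248 -56.89363943 102.70422236]
handle [483.98082524 195.09270802] 165
knob [497.81782617 -58.03899633] 73
side axis [542.45478583 162.89382492] 556
hub [557.03512835 -50.73555557  73.95154742] [545.93150674 -63.06601322  72.08749009] [567.88171322 -40.79671991  76.80499685]
handle top 11 [482.93867078 191.50200064 155.12671813]
knob top 27 [497.47201551 -60.66141486 102.42510519]
handle [483.27327322 194.32346118] 132
knob [497.72476931 -59.42667891] 97
((555.3311767578125, 72.50299072265625), (138.75543212890625, 309.33203125), 1.772383451461792) ((559.313720703125, 72.7192611694336), (126.95950317382812, 305.4588317871094), 6.874030113220215)
```

Call:
arm_command:
  rows: [0.0224, -0.0294, 0, 0, 0.0224, -0.0294, 0, 0, 0.0224, -0.0294, 0, 0, 0.0224, -0.0294, 0, 0, 0.0224, -0.0294, 0, 0, 0.0224, -0.0294, 0, 0, 0.0224, -0.0294, 0, 0, 0.0224, -0.0294, 0, 0, 0.0224, -0.0294, 0, 0, 0.0224, -0.0294, 0, 0, 0.0224, -0.0294, 0, 0, 0.0224, -0.0294, 0, 0, 0.0224, -0.0294, 0, 0, 0.0224, -0.0294, 0, 0, 0.0224, -0.0294, 0, 0, 0.0224, -0.0294, 0, 0, 0.0224, -0.0294, 0, 0, 0.0224, -0.0294, 0, 0, 0.0224, -0.0294, 0, 0, 0.0224, -0.0294, 0, 0]
  gripper: 0
  squeeze: 10

```text
time_s: 1.77
position: [440.3, 92.8, 404.6]
ee_rot: [3.142, 0.0, 0.286]
wrist_force: [1.3, -0.7, -0.3]
width: 0.005
grasp_force: 0.0
```

Call:
arm_command:
  rows: [0, 0, 0, -7.1, 0, 0, 0, -7.1, 0, 0, 0, -7.1, 0, 0, 0, -7.1, 0, 0, 0, -7.1, 0, 0, 0, -7.1, 0, 0, 0, -7.1, 0, 0, 0, -7.1, 0, 0, 0, -7.1, 0, 0, 0, -7.1, 0, 0, 0, -7.1, 0, 0, 0, -7.1, 0, 0, 0, -7.1, 0, 0, 0, -7.1, 0, 0, 0, -7.1, 0, 0, 0, -7.1]

```text
time_s: 3.1
position: [440.1, 90.8, 404.5]
ee_rot: [-3.141, -0.0, 2.275]
wrist_force: [0.2, 0.5, -0.1]
width: 0.003
grasp_force: 0.0
```

Call:
arm_command:
  rows: [0, 0, 0, -7.1, 0, 0, 0, -7.1, 0, 0, 0, -7.1, 0, 0, 0, -7.1, 0, 0, 0, -7.1, 0, 0, 0, -7.1, 0, 0, 0, -7.1, 0, 0, 0, -7.1, 0, 0, 0, -7.1, 0, 0, 0, -7.1, 0, 0, 0, -7.1, 0, 0, 0, -7.1, 0, 0, 0, -7.1, 0, 0, 0, -7.1, 0, 0, 0, -7.1, 0, 0, 0, -7.1, 0, 0, 0, 0]

```text
time_s: 4.52
position: [440.1, 90.8, 404.5]
ee_rot: [3.141, -0.0, -2.026]
wrist_force: [-0.3, 0.6, 0.4]
width: 0.003
grasp_force: 0.0
```

```bash
cat >> h.py <<'E'
AX=np.array([541.5,166.5])
def go(x,y,z=None):
    s=monitor.sense();p=s["position"];ps=s["ee_rot"][2];d=np.array([x,y])-p[:2];c,n=np.cos(ps),np.sin(ps)
    print("t",round(s["time_s"],2),"pos",p.round(1),"yaw",round(np.degrees(ps),1),"roll",s["ee_rot"][0],"q6",s["qpos"][5].round(2),"F",s["wrist_force"].round(1),"w",s["width"].round(3))
    print("tool d",(d@[c,n]).round(1),(d@[n,-c]).round(1),"dz",None if z is None else round(p[2]-z,1))
E
python3 -c "
from h import *
go(467,160.5,312)
c=vision.camera('wrist');cv2.imwrite('pics/w1.png',c['pixels'][...,::-1])"
```

```text
Traceback (most recent call last):
  File "h.py", line 15, in go
    print("t",round(s["time_s"],2),"pos",p.round(1),"yaw",round(np.degrees(ps),1),"roll",s["ee_rot"][0],"q6",s["qpos"][5].round(2),"F",s["wrist_force"].round(1),"w",s["width"].round(3))
                                                                                                                                                                     ^^^^^^^^^^^^^^^^
AttributeError: 'float' object has no attribute 'round'
```

Call:
arm_command:
  rows: [-0.0248, 0.0022, 0, 0, -0.0248, 0.0022, 0, 0, -0.0248, 0.0021, 0, 0, 0, 0, 0, 0, 0, 0, 0, 0]

```text
time_s: 4.93
position: [467.6, 161.0, 404.3]
ee_rot: [3.141, -0.001, -2.034]
wrist_force: [-0.7, -0.2, -0.1]
width: 0.004
grasp_force: 0.0
```

```bash
sed -i 's/s\["width"\].round(3)/s["width"]/' h.py
python3 -c "
from h import *
go(467,160.5,312)
c=vision.camera('wrist');cv2.imwrite('pics/w1.png',c['pixels'][...,::-1])
P=cloud(c).reshape(-1,3);t=P[(P[:,2]>152)&(P[:,2]<162)&(np.hypot(*(P[:,:2]-[484,195]).T)<25)]
print(len(t),t.mean(0),t.min(0),t.max(0))"
```

```text
t 4.93 pos [467.6 161.  404.3] yaw -116.5 roll 3.141130241233247 q6 -2.35 F [-0.7 -0.2 -0.1] w 0.004392311577080428
tool d 0.7 0.3 dz 92.3<string>:6: RuntimeWarning: Mean of empty slice.
  ret = um.true_divide(
Traceback (most recent call last):
ValueError: zero-size array to reduction operation minimum which has no identity
```

View pics/w1.png

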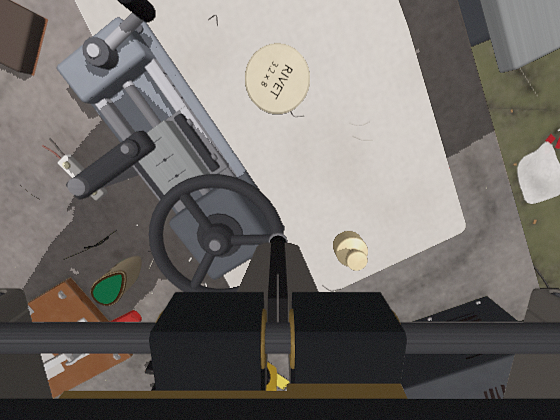

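The wrist view shows the wheel hub at (215,240), the rim's near handle spot around (278,240), the tin at (277,78) and the lever knob at (137,8). The fingers come in at the bottom middle, so I'll check by projecting points.

```bash
cat >> h.py <<'E'
def proj(c,p):
    K=np.array(c["intrinsics"]);q=(np.array(p,float)-np.array(c["eye"]))@R(c)
    return (K[0,2]-K[0,0]*q[...,0]/q[...,2]).round(1),(K[1,2]+K[1,1]*q[...,1]/q[...,2]).round(1)
E
python3 - <<'E'
from h import *
c=vision.camera('wrist')
print(c["eye"],c["orientation"])
for n,p in dict(hubtop=(541.5,166.5,103),handtop=(483.6,194.7,157),handfoot=(483.6,194.7,97),tip=(467.6,161,214),knob=(497.7,-58.5,104),pivot=(556,-48,77)).items(): print(n,proj(c,p))
P=cloud(c)
for u,v in((278,238),(262,262),(300,262),(280,262),(280,285)): print((u,v),P[v,u].round(1))
w=P.reshape(-1,3);w=w[(w[:,2]>90)&(w[:,2]<99)];d=np.hypot(*(w[:,:2]-AX).T);w=w[(d>50)&(d<80)]
from scipy.optimize import least_squares as L
print(L(lambda s:np.hypot(*(w[:,:2]-s).T)-65,AX,loss="soft_l1",f_scale=2).x,len(w))
E
```

```text
[431.12135738  90.55248009 385.22953939] [-2.79951962e-01 -3.45327574e-04  2.67836985e+00]
hubtop (np.float64(214.1), np.float64(245.0))
handtop (np.float64(276.8), np.float64(268.8))
handfoot (np.float64(276.9), np.float64(242.2))
tip (np.float64(275.4), np.float64(257.1))
knob (np.float64(122.8), np.float64(-5.7))
pivot (np.float64(92.1), np.float64(50.6))
(278, 238) [478.4 186.9 108.7]
(262, 262) [468.8 148.2 243.7]
(300, 262) [451.1 157.3 243.1]
(280, 262) [460.1 151.7 245.2]
(280, 285) [460.5 152.2 267.2]
[539.01935966 166.90735734] 3622
```

Call:
arm_command:
  rows: [0, 0, 0.023, 0, 0, 0, 0.023, 0, 0, 0, 0.023, 0, 0, 0, 0.023, 0, 0, 0, 0, 0, -0.004, 0, 0, 0, -0.004, 0, 0, 0, -0.004, 0, 0, 0, -0.004, 0, 0, 0, 0, 0, 0, 0, 0, 0, 0, 0]

```text
time_s: 5.95
position: [474.9, 175.0, 313.3]
ee_rot: [-3.141, 0.001, -2.031]
wrist_force: [0.7, -0.2, -0.2]
width: 0.005
grasp_force: 0.0
```

```bash
cat >> h.py <<'E'
def rel(ax=AX):
    s=monitor.sense();p=s["position"][:2]-ax;ps=s["ee_rot"][2];c,n=np.cos(ps),np.sin(ps)
    print("p_tool",(p@[c,n]).round(1),(p@[n,-c]).round(1),"z",s["position"][2].round(1),"yaw",np.degrees(ps).round(1),"q6",s["qpos"][5].round(2),"F",s["wrist_force"].round(1),"t",round(s["time_s"],2))
E
python3 -c "
from h import *
rel(np.array([540.5,167]))"
```

```text
p_tool 22.0 62.3 z 313.3 yaw -116.4 q6 -2.33 F [ 0.7 -0.2 -0.2] t 5.95
```

Call:
arm_command:
  rows: [-0.0057, 0.0016, 0, 5, -0.0057, 0.0016, 0, 5, -0.0057, 0.0016, 0, 5, -0.0057, 0.0016, 0, 5, -0.0057, 0.0016, 0, 5, -0.0057, 0.0016, 0, 5, -0.0057, 0.0016, 0, 5, -0.0057, 0.0016, 0, 5, -0.0057, 0.0016, 0, 5, -0.0057, 0.0016, 0, 5, -0.0057, 0.0016, 0, 5, -0.0057, 0.0016, 0, 5]

```text
time_s: 6.95
position: [516.2, 228.2, 312.6]
ee_rot: [3.142, -0.002, -3.083]
wrist_force: [-2.4, 1.3, 0.5]
width: 0.006
grasp_force: 1.3
```

Run:
```python
from h import *
rel(np.array([540.5,167]))
for n in('side','scene'):
    c=vision.camera(n);P=cloud(c);q=P.reshape(-1,3);i=c["pixels"].reshape(-1,3).astype(int)
    m=(q[:,2]>110)&(q[:,2]<152)&(i.max(1)<45)&(np.hypot(*(q[:,:2]-AX).T)<85)&(np.hypot(*(q[:,:2]-AX).T)>48);print(n,m.sum(),np.median(q[m],0))
    if n=='side': cv2.imwrite('pics/s2.png',cv2.resize(c['pixels'][120:300,180:420,::-1],(800,600)))
```

```text
p_tool 20.7 62.5 z 312.6 yaw -176.7 q6 -1.22 F [-2.4  1.3  0.5] t 6.95
side 125 [534.51816232 223.77594232 130.86270737]
scene 46 [508.91694368 230.13072286 128.7402929 ]
```

View pics/s2.png

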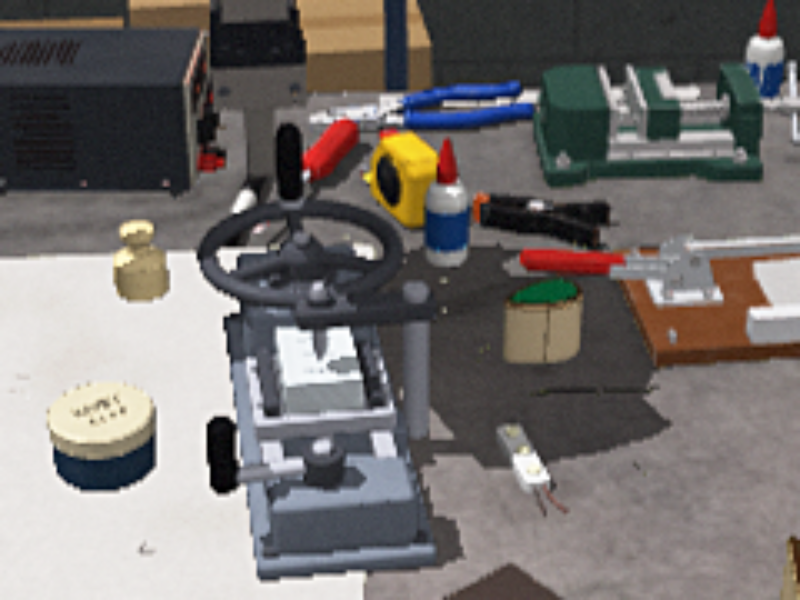

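The crop shows the handle pushed to the far side of the wheel at (288,150), with the bystanders untouched. I'll keep going.

Call:
arm_command:
  rows: [-0.0057, 0.0016, 0, 5, -0.0057, 0.0016, 0, 5, -0.0057, 0.0016, 0, 5, -0.0057, 0.0016, 0, 5, -0.0057, 0.0016, 0, 5, -0.0057, 0.0016, 0, 5, -0.0057, 0.0016, 0, 5, -0.0057, 0.0016, 0, 5, -0.0057, 0.0016, 0, 5, -0.0057, 0.0016, 0, 5, -0.0057, 0.0016, 0, 5, -0.0057, 0.0016, 0, 5, -0.0057, 0.0016, 0, 5, -0.0057, 0.0016, 0, 5, -0.0057, 0.0016, 0, 5, -0.0057, 0.0016, 0, 5, -0.0057, 0.0016, 0, 5, -0.0057, 0.0016, 0, 5]

```text
time_s: 8.55
position: [604.5, 189.9, 312.6]
ee_rot: [-3.141, -0.0, 1.632]
wrist_force: [-1.4, 2.0, -0.3]
width: 0.005
grasp_force: 1.0
```

```bash
cat >> h.py <<'E'
def look():
    rel(np.array([540.5,167]))
    for n in('side','scene'):
        c=vision.camera(n);P=cloud(c);q=P.reshape(-1,3);i=c["pixels"].reshape(-1,3).astype(int);r=np.hypot(*(q[:,:2]-AX).T)
        m=(q[:,2]>110)&(q[:,2]<152)&(i.max(1)<45)&(r<85)&(r>48);print(n,m.sum(),np.median(q[m],0).round(1))
E
python3 -c "
from h import *
look()"
```

```text
p_tool 18.9 65.3 z 312.6 yaw 93.5 q6 0.24 F [-1.4  2.  -0.3] t 8.55
side 138 [607.7 162.1 133.1]
scene 81 [598.6 171.  128.3]
```

Call:
arm_command:
  rows: [-0.0058, 0.0014, 0, 5, -0.0058, 0.0014, 0, 5, -0.0058, 0.0014, 0, 5, -0.0058, 0.0014, 0, 5, -0.0058, 0.0014, 0, 5, -0.0058, 0.0014, 0, 5, -0.0058, 0.0014, 0, 5, -0.0058, 0.0014, 0, 5, -0.0058, 0.0014, 0, 5, -0.0058, 0.0014, 0, 5, -0.0058, 0.0014, 0, 5, -0.0058, 0.0014, 0, 5, -0.0058, 0.0014, 0, 5, -0.0058, 0.0014, 0, 5, -0.0058, 0.0014, 0, 5, -0.0058, 0.0014, 0, 5]

```text
time_s: 9.98
position: [574.3, 107.8, 313.1]
ee_rot: [-3.141, -0.002, 0.238]
wrist_force: [2.0, 1.6, -0.9]
width: 0.006
grasp_force: 1.0
```

```bash
python3 -c "
from h import *
look()"
```

```text
p_tool 18.8 65.5 z 313.1 yaw 13.7 q6 1.52 F [ 2.   1.6 -0.9] t 9.98
side 156 [556.   95.9 131.4]
scene 118 [545.9 108.2 132.9]
```

Call:
arm_command:
  rows: [-0.0058, 0.0014, 0, 5, -0.0058, 0.0014, 0, 5, -0.0058, 0.0014, 0, 5, -0.0058, 0.0014, 0, 5, -0.0058, 0.0014, 0, 5, -0.0058, 0.0014, 0, 5, -0.0058, 0.0014, 0, 5, -0.0058, 0.0014, 0, 5, -0.0058, 0.0014, 0, 5, -0.0058, 0.0014, 0, 5, -0.0058, 0.0014, 0, 5, -0.0058, 0.0014, 0, 5, -0.0058, 0.0014, 0, 5, 0, 0, 0, 0]

```text
time_s: 11.25
position: [500.4, 111.8, 312.9]
ee_rot: [-3.142, -0.0, -0.895]
wrist_force: [0.3, 0.2, -0.1]
width: 0.006
grasp_force: 0.0
```

```bash
python3 -c "
from h import *
look()"
```

```text
p_tool 18.0 65.8 z 312.9 yaw -51.3 q6 2.68 F [ 0.3  0.2 -0.1] t 11.25
side 65 [503.5 106.2 127.7]
scene 145 [482.3 134.9 134.5]
```

Call:
arm_command:
  rows: [0.01, 0, 0, 0, 0.01, 0, 0, 0, 0, 0, -0.02, 0, 0, 0, -0.025, 0, 0, 0, 0, -7.1, 0, 0, 0, -7.1, 0, 0, 0, -7.1, 0, 0, 0, -7.1, 0, 0, 0, -7.1, 0, 0, 0, -7.1, 0, 0, 0, -7.1, 0, 0, 0, -7.1, 0, 0, 0, -7.1, 0, 0, 0, -7.1, 0, 0, 0, -7.1, 0, 0, 0, -7.1, 0, 0, 0, -7.1, 0, 0, 0, -7.1, 0, 0, 0, -7.1, 0, 0, 0, -7.1]

```text
time_s: 13.02
position: [514.2, 94.7, 357.6]
ee_rot: [3.141, 0.0, 1.093]
wrist_force: [0.2, -0.5, -0.6]
width: 0.002
grasp_force: 0.0
```

Call:
arm_command:
  rows: [0, 0, 0, -7.1, 0, 0, 0, -7.1, 0, 0, 0, -7.1, 0, 0, 0, -7.1, 0, 0, 0, -7.1, 0, 0, 0, -7.1, 0, 0, 0, -7.1, 0, 0, 0, -7.1, 0, 0, 0, -7.1, 0, 0, 0, -3, 0, 0, 0, 0, 0, 0, 0, 0]

```text
time_s: 14.02
position: [513.9, 95.0, 357.6]
ee_rot: [-3.142, 0.0, 2.251]
wrist_force: [0.5, 0.2, 0.2]
width: 0.006
grasp_force: 0.0
```

```bash
python3 -c "
from h import *
look()"
```

```text
p_tool -39.3 -66.0 z 357.6 yaw 129.0 q6 -0.5 F [0.5 0.2 0.2] t 14.02
side 140 [489.8 121.8 133.8]
scene 141 [482.3 134.9 133.3]
```

Call:
arm_command:
  rows: [0, 0, 0.023, 0, 0, 0, 0.022, 0, 0, 0, 0, 0, 0.008, 0, 0, 0, 0.007, 0, 0, 0, 0.005, 0, 0, 0, 0.0058, -0.0014, 0, 5, 0.0058, -0.0014, 0, 5, 0.0058, -0.0014, 0, 5, 0.0058, -0.0014, 0, 5, 0.0058, -0.0014, 0, 5, 0.0058, -0.0014, 0, 5, 0.0058, -0.0014, 0, 5, 0.0058, -0.0014, 0, 5, 0.0058, -0.0014, 0, 5, 0.0058, -0.0014, 0, 5, 0, 0, 0, 0, 0, 0, 0, 0]

```text
time_s: 15.62
position: [471.6, 161.7, 313.6]
ee_rot: [3.14, -0.001, 1.384]
wrist_force: [-0.1, 0.1, -0.3]
width: 0.004
grasp_force: 0.0
```

Run:
```python
from h import *
look()
from scipy.optimize import least_squares as L
for n in("scene","side"):
    for k,c in(("start",dict(np.load(f"{n}0.npz"))),("now",vision.camera(n))):
        q=cloud(c).reshape(-1,3);i=c["pixels"].reshape(-1,3).astype(int);r=np.hypot(*(q[:,:2]-AX).T)
        t=q[(q[:,2]>108)&(q[:,2]<155)&(i.max(1)<45)&(r>45)&(r<85)]
        f=L(lambda s:np.hypot(*(t[:,:2]-s).T)-10,[485,180],loss="soft_l1",f_scale=1).x
        print(n,k,len(t),f.round(1),np.degrees(np.arctan2(*(f-AX)[::-1])).round(1))
```

```text
p_tool -18.0 -66.7 z 313.6 yaw 79.3 q6 0.51 F [-0.1  0.1 -0.3] t 15.62
side 67 [472.5 153.2 133.5]
scene 168 [471.9 186.8 134.4]
scene start 160 [467.5 202.4] 154.1
scene now 175 [480.5 182.9] 165.0
side start 148 [483.5 177.8] 169.0
side now 77 [476.  161.2] -175.3
```

```bash
cat >> h.py <<'E'
def hand(n,c):
    P=cloud(c);i=c["pixels"].astype(int);r=np.hypot(P[...,0]-AX[0],P[...,1]-AX[1])
    m=(P[...,2]>108)&(P[...,2]<160)&(i.max(-1)<45)&(r>45)&(r<85)
    k,l,st,ce=cv2.connectedComponentsWithStats(m.astype(np.uint8));j=1+st[1:,4].argmax()
    A=np.radians(np.arange(120,240,.2));u,v=proj(c,np.stack([AX[0]+65*np.cos(A),AX[1]+65*np.sin(A),0*A+131],-1))
    e=abs(u-ce[j,0]);print(n,st[j],ce[j].round(2),"phi",np.degrees(A[e.argmin()]).round(1))
def both(start=False):
    for n in("scene","side"):
        hand(n,dict(np.load(f"{n}0.npz")) if start else vision.camera(n))
E
sed -i 's/\.round(1),(K\[1,2\]+K\[1,1\]\*q\[...,1\]\/q\[...,2\])\.round(1)/,(K[1,2]+K[1,1]*q[...,1]\/q[...,2])/' h.py
python3 -c "
from h import *
both(True);both()"
```

```text
scene [232 238   9  22 162] [235.94 248.75] phi 154.0
side [240 165   9  21 152] [243.76 174.97] phi 154.0
scene [238 235  10  24 190] [242.59 246.53] phi 165.2
side [234 171  13  18  86] [239.43 180.59] phi 183.2
```

Call:
arm_command:
  rows: [0.004, -0.001, 0, 3.5, 0.004, -0.001, 0, 3.5, 0, 0, 0, 0, 0, 0, 0, 0, -0.006, 0, 0, 0, -0.006, 0, 0, 0, -0.006, 0, 0, 0, 0, 0, 0, 0]

```text
time_s: 16.58
position: [465.4, 151.1, 312.6]
ee_rot: [-3.141, 0.001, 1.258]
wrist_force: [-0.2, -0.2, -0.1]
width: 0.007
grasp_force: 0.0
```

```bash
python3 -c "
from h import *
look();both()
c=vision.camera('scene');cv2.imwrite('pics/s3.png',cv2.resize(c['pixels'][200:290,180:300,::-1],(800,600)))"
```

```text
p_tool -38.3 -66.6 z 312.6 yaw 72.1 q6 0.62 F [-0.2 -0.2 -0.1] t 16.58
side 104 [482.6 178.4 132.1]
scene 169 [473.5 192.9 131.8]
scene [235 236  10  24 194] [239.56 247.65] phi 160.0
side [241 166   6  21  82] [244.11 177.33] phi 152.6
```

View pics/s3.png

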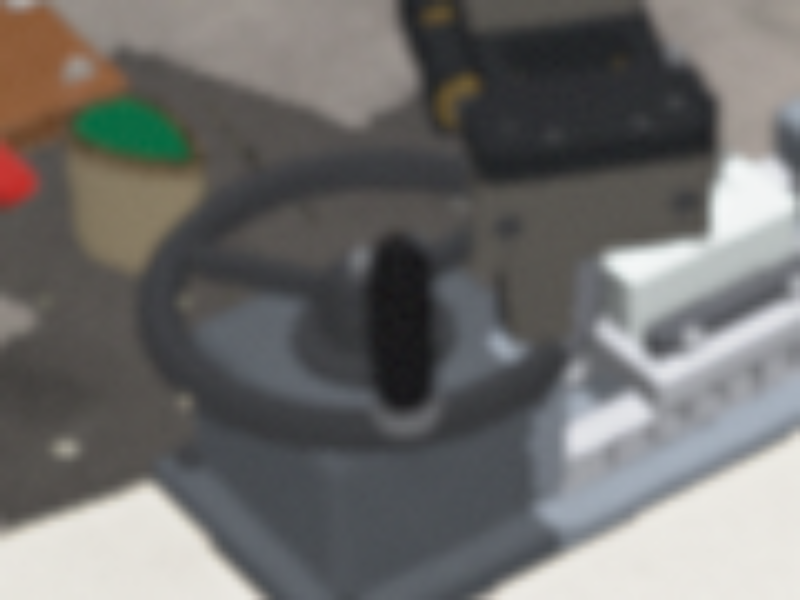

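The crop shows the handle clear of the fingers at (402,320), 6° short of the start.

Call:
arm_command:
  rows: [0.006, 0, 0, 0, 0.006, 0, 0, 0, 0.006, 0, 0, 0, 0.0035, -0.0009, 0, 3, 0.003, -0.0009, 0, 2.5, 0, 0, 0, 0, 0, 0, 0, 0, -0.006, 0, 0, 0, -0.006, 0, 0, 0, -0.006, 0, 0, 0, 0, 0, 0, 0]

```text
time_s: 17.75
position: [464.1, 158.4, 312.6]
ee_rot: [-3.141, 0.001, 1.162]
wrist_force: [-0.1, 0.4, -0.6]
width: 0.007
grasp_force: 0.0
```

```bash
python3 -c "
from h import *
rel(np.array([540.5,167]));both()"
```

```text
p_tool -38.2 -66.7 z 312.6 yaw 66.6 q6 0.74 F [-0.1  0.4 -0.6] t 17.75
scene [231 236  10  24 205] [235.7  247.79] phi 153.6
side [242 165   7  21 116] [244.57 175.29] phi 214.8
```

Call:
arm_command:
  rows: [0, 0, -0.03, 0, 0, 0, -0.03, 0, 0, 0, -0.03, 0, 0, 0, 0, -6.7, 0, 0, 0, -6.7, 0, 0, 0, -6.7, 0, 0, 0, -6.7, 0, 0, 0, -6.7, -0.0362, -0.001, 0, 0, -0.0362, -0.001, 0, 0, -0.0362, -0.001, 0, 0, -0.0362, -0.001, 0, 0, -0.0362, -0.001, 0, 0, 0, 0, 0, 0, 0, 0, 0, 0]

```text
time_s: 19.1
position: [491.7, -21.0, 402.7]
ee_rot: [3.141, -0.0, 1.743]
wrist_force: [0.2, 1.9, -0.2]
width: 0.006
grasp_force: 0.0
```

Run:
```python
from h import *
go(491,-21,270);both()
for n,(a,b,e,f) in(("scene",(222,228,250,268)),("side",(234,158,254,190))):
    c0=dict(np.load(f"{n}0.npz"));c=vision.camera(n)
    g=lambda c:cv2.resize(cv2.cvtColor(c["pixels"],cv2.COLOR_RGB2GRAY).clip(0,80),None,fx=5,fy=5,interpolation=cv2.INTER_CUBIC)
    T=g(c0)[5*b:5*f,5*a:5*e];r=cv2.matchTemplate(g(c)[5*b-40:5*f+40,5*a-40:5*e+40],T,cv2.TM_CCOEFF_NORMED);_,mx,_,l=cv2.minMaxLoc(r)
    print(n,mx,"shift px",(l[0]-40)/5,(l[1]-40)/5)
    cv2.imwrite(f"pics/{n}cmp.png",np.hstack([cv2.resize(k["pixels"][b-15:f+15,a-30:e+30,::-1],(400,400)) for k in(c0,c)]))
```

```text
t 19.1 pos [491.7 -21.  402.7] yaw 99.9 roll 3.141430986137584 q6 -0.22 F [ 0.2  1.9 -0.2] w 0.006033575742919813
tool d 0.1 -0.7 dz 132.7
scene [231 236  10  24 200] [235.7  247.64] phi 153.6
side [248 175   1  10  10] [248.  179.5] phi 139.2
scene 0.9094568490982056 shift px 0.2 -0.2
side 0.5457301735877991 shift px -3.4 -2.2
```

View pics/sidecmp.png

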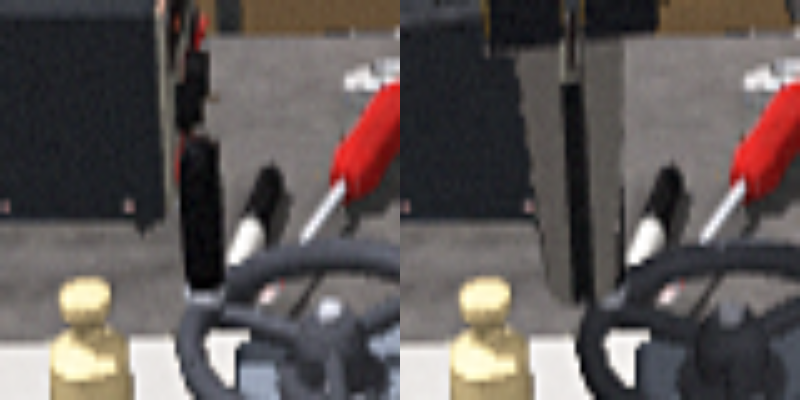

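The side crop shows the handle hidden behind the fingers (570,180). The scene view puts it within 0.2 px of the start, so the wheel is done. Next is the lever.

Call:
arm_command:
  rows: [0, 0, 0.034, 0, 0, 0, 0.033, 0, 0, 0, 0.033, 0, 0, 0, 0.033, 0, 0, 0, 0, 0, -0.006, 0, 0, 0, -0.006, 0, 0, 0, -0.005, 0, 0, 0, -0.0053, -0.0015, 0, -5, -0.0053, -0.0015, 0, -5, -0.0053, -0.0015, 0, -5, -0.0053, -0.0015, 0, -5, -0.0053, -0.0015, 0, -5, -0.0053, -0.0015, 0, -5, 0, 0, 0, 0]

```text
time_s: 20.55
position: [499.3, -69.7, 271.7]
ee_rot: [3.139, 0.003, 2.273]
wrist_force: [0.7, 0.1, -0.1]
width: 0.007
grasp_force: 0.0
```

```bash
cat >> h.py <<'E'
def knob():
    rel(np.array([556,-48.]))
    for n in('side','scene'):
        c=vision.camera(n);q=cloud(c).reshape(-1,3);i=c["pixels"].reshape(-1,3).astype(int);r=np.hypot(*(q[:,:2]-[556,-48]).T)
        m=(q[:,2]>76)&(q[:,2]<102)&(i.max(1)<45)&(r<80)&(r>40);t=q[m];print(n,m.sum(),np.median(t,0).round(1) if len(t) else 0)
    return c
E
python3 -c "
from h import *
knob()"
```

```text
p_tool 20.1 -57.3 z 271.7 yaw 130.3 q6 -0.84 F [ 0.7  0.1 -0.1] t 20.55
side 113 [510.5 -92.7  90.5]
scene 1 [494.9 -62.2  86.1]
```

Call:
arm_command:
  rows: [-0.0053, -0.0015, 0, -5, -0.0053, -0.0015, 0, -5, -0.0053, -0.0015, 0, -5, -0.0053, -0.0015, 0, -5, -0.0053, -0.0015, 0, -5, -0.0053, -0.0015, 0, -5, -0.0053, -0.0015, 0, -5, -0.0053, -0.0015, 0, -5, 0, 0, 0, 0]

```text
time_s: 21.4
position: [527.7, -101.2, 270.3]
ee_rot: [-3.141, 0.001, 2.969]
wrist_force: [-0.4, -0.8, 0.8]
width: 0.006
grasp_force: 0.0
```

```bash
python3 -c "
from h import *
knob()"
```

```text
p_tool 18.8 -57.2 z 270.3 yaw 170.1 q6 -1.59 F [-0.4 -0.8  0.8] t 21.4
side 122 [ 545.5 -113.3   91.5]
scene 0 0
```

Call:
arm_command:
  rows: [-0.0015, -0.0002, 0, -1, -0.0015, -0.0002, 0, -1, -0.0015, -0.0002, 0, -1, -0.0015, -0.0002, 0, -1, 0, 0, 0, 0]

```text
time_s: 21.92
position: [533.2, -102.6, 269.7]
ee_rot: [-3.141, 0.0, 3.039]
wrist_force: [-1.8, -0.8, 0.7]
width: 0.006
grasp_force: 0.5
```

Call:
arm_command:
  rows: [-0.0015, 0, 0, 0, -0.001, 0, 0, 0, 0, 0, 0, 0]

```text
time_s: 22.17
position: [535.6, -102.8, 269.6]
ee_rot: [-3.142, 0.0, 3.038]
wrist_force: [-0.9, -1.0, -0.1]
width: 0.007
grasp_force: 0.5
```

```bash
python3 -c "
from h import *
knob()"
```

```text
p_tool 14.6 -56.6 z 269.6 yaw 174.1 q6 -1.66 F [-0.9 -1.  -0.1] t 22.17
side 122 [ 553.6 -113.8   91.2]
scene 0 0
```

Not at the stop yet, so I'll push on in small steps and watch the force.

Call:
arm_command:
  rows: [-0.0015, 0, 0, 0, -0.001, 0, 0, 0, 0, 0, 0, 0]

```text
time_s: 22.52
position: [537.9, -103.1, 269.6]
ee_rot: [-3.142, -0.001, 3.038]
wrist_force: [-2.9, -0.7, 0.8]
width: 0.007
grasp_force: 1.4
```

Call:
arm_command:
  rows: [-0.001, 0, 0, 0, -0.001, 0, 0, 0, 0, 0, 0, 0]

```text
time_s: 22.77
position: [538.7, -103.2, 269.5]
ee_rot: [3.142, -0.004, 3.038]
wrist_force: [-9.5, -1.4, 6.0]
width: 0.005
grasp_force: 4.5
```

```bash
python3 -c "
from h import *
knob()"
```

```text
p_tool 11.5 -56.6 z 269.5 yaw 174.1 q6 -1.66 F [-9.5 -1.4  6. ] t 22.77
side 123 [ 556.  -113.9   91. ]
scene 0 0
```

Call:
arm_command:
  rows: [-0.001, 0, 0, 0, 0, 0, 0, 0]

```text
time_s: 23.03
position: [539.1, -103.2, 269.3]
ee_rot: [3.141, -0.006, 3.038]
wrist_force: [-11.4, -1.0, 8.2]
width: 0.008
grasp_force: 5.9
```

```bash
python3 -c "
from h import *
knob()"
```

```text
p_tool 11.1 -56.6 z 269.3 yaw 174.1 q6 -1.66 F [-11.4  -1.    8.2] t 23.03
side 120 [ 556.1 -114.6   90.6]
scene 0 0
```

Call:
arm_command:
  rows: [0.003, 0, 0, 0, 0.006, 0, 0, 0, 0.008, 0, 0, 0, 0.008, 0, 0, 0, 0, 0, -0.03, 0, 0, 0, -0.03, 0, 0, 0, -0.03, 0, 0, 0, -0.03, 0, 0.035, 0, 0, 0, 0.035, 0, 0, 0, 0.035, 0, 0, 0, 0, 0.035, 0, 0, 0, 0.035, 0, 0, 0, 0.035, 0, 0, 0, 0.035, 0, 0, 0, 0, 0, 0]

```text
time_s: 24.47
position: [425.9, 53.4, 390.0]
ee_rot: [3.139, 0.002, 3.041]
wrist_force: [0.1, 0.0, 1.0]
width: 0.003
grasp_force: 0.0
```

Run:
```python
from h import *
knob();both(True);both()
im=[]
for n,(a,b,e,f) in(("scene",(222,228,250,268)),("side",(234,158,254,190))):
    c0=dict(np.load(f"{n}0.npz"));c=vision.camera(n)
    g=lambda c:cv2.resize(cv2.cvtColor(c["pixels"],cv2.COLOR_RGB2GRAY).clip(0,80),None,fx=5,fy=5,interpolation=cv2.INTER_CUBIC)
    T=g(c0)[5*b:5*f,5*a:5*e];r=cv2.matchTemplate(g(c)[5*b-40:5*f+40,5*a-40:5*e+40],T,cv2.TM_CCOEFF_NORMED);_,mx,_,l=cv2.minMaxLoc(r)
    print(n,mx,"shift px",(l[0]-40)/5,(l[1]-40)/5)
    x,y=(190,190) if n=="scene" else (200,150)
    im.append(np.hstack([cv2.resize(k["pixels"][y:y+130,x:x+170,::-1],(400,300)) for k in(c0,c)]))
cv2.imwrite("pics/end.png",np.vstack(im))
```

```text
p_tool 139.6 87.8 z 390.0 yaw 174.2 q6 -1.35 F [0.1 0.  1. ] t 24.47
side 116 [ 556.3 -114.3   91.2]
scene 52 [ 550.2 -100.9   89.3]
scene [232 238   9  22 162] [235.94 248.75] phi 154.0
side [240 165   9  21 152] [243.76 174.97] phi 154.0
scene [231 236  10  24 205] [235.69 247.77] phi 153.6
side [240 165   9  21 157] [243.75 175.  ] phi 211.6
scene 0.9101742506027222 shift px 0.2 -0.2
side 0.9806257486343384 shift px 0.0 0.0
```

View pics/end.png

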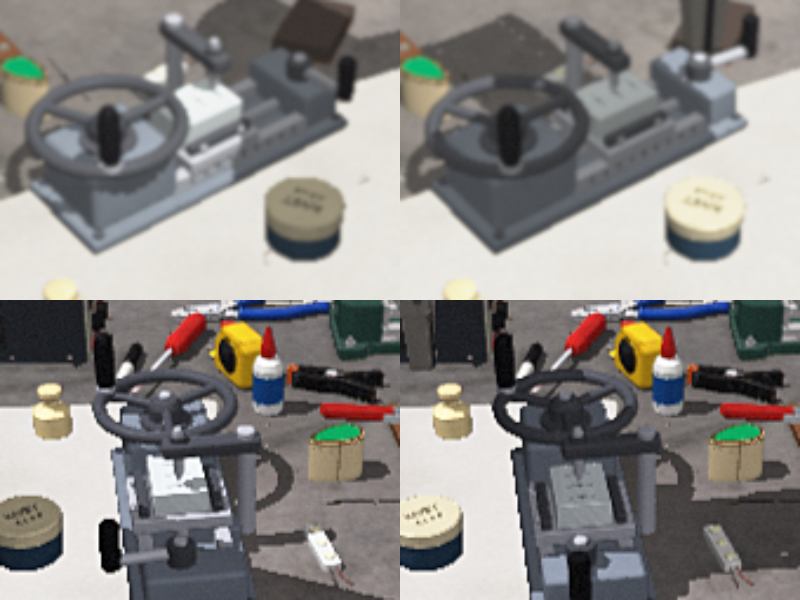

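Before/after: the handle is back at its start (side view shift 0.0 px), the slide has moved on, the lever knob is over to the right (580,575), and the loose things are where they were.

```bash
python3 -c "
from h import *
print(env.hand_in())"
```

```text
the job is handed in; nothing more can be done
None
```

I pushed the wheel through one clockwise turn, with the handle back at its start to within about half a degree in the camera views, then pushed the lever fully right to its stop; I handed the job in at about 25 s with the loose things unmoved, and no verdict was returned.

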